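# Fold down the price tags on a curved bakery rail

## Robot

A 6-joint arm with a two-finger parallel gripper is mounted at the origin on the work surface. World frame = base frame: x ahead of the robot, y to its left, z up, the work surface at z = 0. Lengths are in mm, angles in rad, forces in N, time in s.
With the tool pointing down it reaches from about 275 to 875 mm from the base axis. Payload 12.5 kg.
Tool frame: the origin (TCP) lies between the finger pads; the fingertips stand 22 mm ahead of it and the grasp point (between the pads) lies 3 mm ahead of it; z points along the fingers, y is the line along which they close (so a half turn about z gives the same grasp; the last joint's range is limited). The gripper opens to 85 mm and grips with 20 to 120 N. Pads are 22 mm wide; open, the fingers measure 114 mm over their backs; the gripper's body (76 mm by 85 mm) begins 54 mm behind the grasp point. The pads swing forward as they close: fully open they stand 13 mm farther back than shut.
Start: joints at [1.195, 0.351, 1.652, -0, 1.139, -0.085], TCP at [157.664, 526.903, 253.29] pointing down, gripper open.
Joint ranges: [-2.75, 2.75], [-0.79, 2.1], [0.01, 2.65], [-1.57, 4.71], [0.07, 3.14], [-2.87, 2.87]. Speed limits (rad/s): [2.22, 2.22, 2.79, 3.14, 3.14, 3.14].

## Interface

Orientations are given as a rotation vector (axis times angle).
In Python, from workcell import r gives the robot as it stands.
- The arm moves only by the shell command python3 -m handwheel 'ROWS' [OPENING]. ROWS is JSON, a list of rows, each a list of 2 entries, a list of its own where there are three numbers: the shift along the tool's x, y, z in m, then the turn about the tool's z in degrees. In form: [[[dx, dy, dz], yaw], ...]. A call has 1 to 8 rows; each row shifts and turns the commanded pose from where the row before left it, along the tool's axes as they then stand; what a row does not reach is not made up. A row lasts 1/12 s, in which the tool goes at most 41.7 mm and 7.16 degrees, less where a joint would pass 70% of its speed; a pose out of reach is approached as far as the arm can. A call is refused whole if a number of a shift passes 0.0417 or a number of a turn 7.16, either way. A call with a gripper value outside its range is refused whole. OPENING is the gripper's target within -1 to 1 (shut at 1, half-way at 0, fully open at -1), set as the call begins (- or left out, the last holds). The fingers move at their own pace and stop on an object; the grip force is fixed at half the most. Time passes only in rows, so rows that do not move let the fingers close. It gives the time, the measured TCP pose, the force, the opening and the grip force at its end, in the units of the state.
- r.get_state(): the state, without advancing time (a new reading comes with each control period).
- r.get_image(name): name is "scene" or "top" or "wrist"; returns a dict with "img" (384x512x3 uint8, blue, green, red), "vfov" (degrees; the focal length in pixels is half the picture's height over the tangent of half this angle, whatever the lens; pixels are square), "cx", "cy" (the principal point, pixels), "world_from_camera" (4x4, takes a point from camera to world coordinates). Camera axes: x right, y down, z forward; pixel columns grow to the right and rows downward; lengths in mm; the calibration is good to about 2 mm. A picture is of the moment at which its call begins. There is no depth.
- r.finish_job(): hands the job in; it is judged then, once.
The state is a dict: "t": time; "q": joint angles; "dq": joint speeds; "effort": joint torques, N m; "position": TCP position; "tool_rot": TCP orientation; "wrist_force": force on the tool from outside, world axes, zero at the start; "torque": the same for the moment, N m; "gripper_width": finger opening in mm; "gripper_force": force on a finger pad.
Only numpy, scipy, OpenCV 4.12 (cv2) and the standard library are available. Lean on these libraries where they do the work, as an engineer would, in place of code of your own. Each camera call takes 0.05 s, during which the arm holds its last target. There are 200 camera calls.

## Task

The bakery is closing: run a fingertip lightly along the curved price rail, from its round end to its square end, and fold the five upright price tags down flat one after another in that order. Only push with the fingers: do not lift or shift the rail, do not press hard, and leave the jar, cup, bell and bottle where they stand.

Things in the scene. Friction and masses are not known exactly. Their poses are not given: they have to be found in the camera images.
- rail: Curved aluminium price rail, about 1.2 kg, standing loose on rubber feet. Flat bar 44 mm wide, top 14 mm above the counter, bent to an arc of centreline radius 150 mm about x = -125 mm, y = 0 in its frame (origin on the counter). Tags 1 to 5 stand at -0.694, -0.347, 0, 0.347, 0.694 rad on the arc, from its +x axis, counter-clockwise seen from above.
- round_end (a point): Centre of the low 64 mm disc that ends the rail next to tag 1, 14 mm above the counter, at -1.02 rad on the arc; free room here behind tag 1.
- square_end (a point): Middle of the plain square-cut end beyond tag 5, 14 mm above the counter, at 1.04 rad on the arc.
- tag1_foot (a point): Middle of tag 1's hinge line, 20 mm above the counter, on the bar's centreline (does not move with the tag). The hinge line runs across the bar.
- tag2_foot (a point): Middle of tag 2's hinge line, 20 mm above the counter, on the bar's centreline (does not move with the tag).
- tag3_foot (a point): Middle of tag 3's hinge line, 20 mm above the counter, on the bar's centreline (does not move with the tag).
- tag4_foot (a point): Middle of tag 4's hinge line, 20 mm above the counter, on the bar's centreline (does not move with the tag).
- tag5_foot (a point): Middle of tag 5's hinge line, 20 mm above the counter, on the bar's centreline (does not move with the tag).
- tag1 (a joint): Fold angle of tag 1, a white card-holder plate 38 mm wide across the bar, 3 mm thick, reaching 42 mm above its hinge line. 0 = upright (its stop), 1.57 = flat along the bar, fallen towards the square end, upper face then 21.5 mm above the counter. Stiff hinge: stays at any angle, folds with about 0.3 N at its top edge.
- tag2 (a joint): Fold angle of tag 2, same as tag 1.
- tag3 (a joint): Fold angle of tag 3, same as tag 1.
- tag4 (a joint): Fold angle of tag 4, same as tag 1.
- tag5 (a joint): Fold angle of tag 5, same as tag 1.
- jar: Small amber jar, 52 mm diameter, 70 mm tall, inside the rail's curve. Origin under its centre. Leave alone.
- cup: White paper cup, 70 mm across the rim, 85 mm tall, outside the rail's curve. Origin under its centre. Leave alone.
- bell: Steel counter bell, 68 mm diameter, 48 mm tall, outside the rail's curve. Origin under its centre. Leave alone.
- bottle: Green bottle, 64 mm diameter, 200 mm tall, to the robot's left. Origin under its centre. Leave alone.

How it is judged:
By the outcome, as a careful person would: the job done as asked, in the order asked, and still so for the second after the job is handed in, with the robot touching nothing.
It also fails if it takes over 38 s, if anything falls off the work surface, if the arm or the gripper's body presses on something with over 40 N, if the wrist force passes 120 N, or if a joint passes its speed limit or range.

## Working session

There is one attempt and no reset: what is moved stays moved. The work goes in short steps, Python scripts to look and compute and a shell command to move; the robot and the scene stay as the last step left them, time stands still between calls to the robot, and variables do not carry over. Pictures are saved under pics/ and viewed, at most 10 in all, crops included, and the job is handed in when it is done.

```bash
mkdir -p pics; ls
python3 - <<'E'
from workcell import r
import cv2,numpy as np,pickle
s=r.get_state();print({k:np.round(v,3) for k,v in s.items()})
d={n:r.get_image(n) for n in("top","scene")}
pickle.dump(d,open('d.pkl','wb'))
for n in d:
  cv2.imwrite(f'pics/{n}0.png',d[n]['img']);print(n,d[n]['vfov'],d[n]['cx'],d[n]['cy'],d[n]['world_from_camera'].round(3).tolist() if hasattr(d[n]['world_from_camera'],'round') else d[n]['world_from_camera'])
E
```

```text
pics
{'t': np.float64(0.0), 'q': array([ 1.195,  0.351,  1.652,  0.   ,  1.139, -0.085]), 'dq': array([-0.   , -0.001, -0.   ,  0.001,  0.   ,  0.001]), 'effort': array([-3.0000e-03, -5.0610e+01, -2.9141e+01, -0.0000e+00,  4.0000e-03,
        0.0000e+00]), 'position': array([157.539, 526.614, 252.748]), 'tool_rot': array([-4.550e-01, -3.108e+00,  2.000e-03]), 'wrist_force': array([-0.161, -0.132,  0.046]), 'torque': array([0.012, 0.012, 0.059]), 'gripper_force': np.float64(0.0), 'gripper_width': np.float64(85.091)}
top 52.48845882763004 253.65844926439544 192.38506940317677 [[0.016, -0.999, 0.039, 533.546], [-1.0, -0.017, -0.02, 162.907], [0.021, -0.039, -0.999, 1041.608], [0.0, 0.0, 0.0, 1.0]]
scene 46.97187892302888 256.459546825182 195.6622529590074 [[0.08, 0.673, -0.735, 1307.457], [0.997, -0.06, 0.054, 107.189], [-0.007, -0.737, -0.676, 704.987], [0.0, 0.0, 0.0, 1.0]]
```

View pics/top0.png

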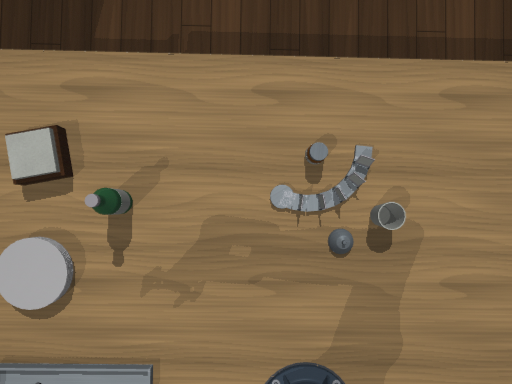

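View pics/scene0.png

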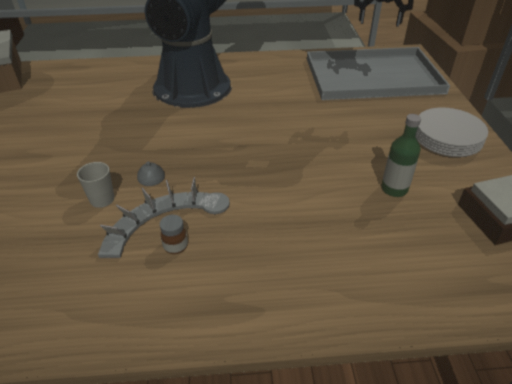

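The top view shows the round end near (282,196), the square end near (363,152), the jar at (318,152), the bell at (341,240) and the cup at (391,216). The bottle is far away. Next I'll crop both views for precise features.

```bash
python3 - <<'E'
import cv2,numpy as np,pickle
d=pickle.load(open('d.pkl','rb'))
t=d['top']['img'][130:260,260:420]; s=d['scene']['img'][150:265,70:240]
cv2.imwrite('pics/tc.png',cv2.resize(t,None,fx=4.5,fy=4.5,interpolation=cv2.INTER_CUBIC))
cv2.imwrite('pics/sc.png',cv2.resize(s,None,fx=4.5,fy=4.5,interpolation=cv2.INTER_CUBIC))
E
cat > h.py <<'E'
import numpy as np
def cam(d):
    T=np.array(d['world_from_camera']);f=192/np.tan(np.radians(d['vfov']/2));return T,f,d['cx'],d['cy']
def ray(d,uv,z):
    T,f,cx,cy=cam(d);v=T[:3,:3]@[(uv[0]-cx)/f,(uv[1]-cy)/f,1];o=T[:3,3];return (o+v*(z-o[2])/v[2])
def proj(d,p):
    T,f,cx,cy=cam(d);c=T[:3,:3].T@(np.array(p)-T[:3,3]);return np.array([cx+f*c[0]/c[2],cy+f*c[1]/c[2]])
E
```

```text
(no output)
```

View pics/tc.png

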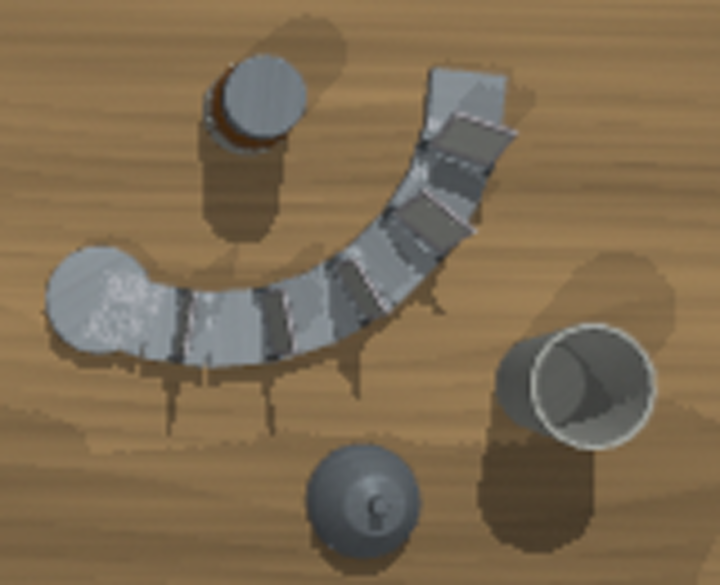

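View pics/sc.png

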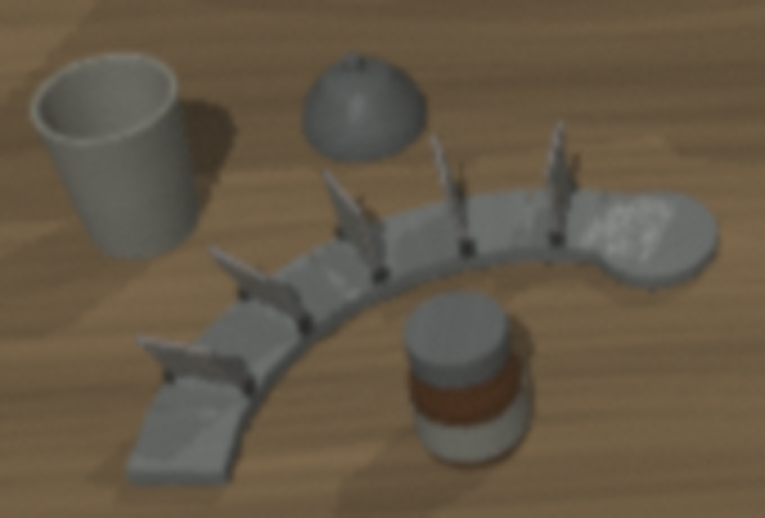

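The disc centre is at crop (100,299) and the square-end corners are at crop (430,68) and (507,75). The tags stand upright. I'll solve the rail pose from the two ends, then check it with the residual, the hinge feet in both views and the given sizes.

Run:
```python
import pickle,numpy as np
from h import *
d=pickle.load(open('d.pkl','rb'));t,s=d['top'],d['scene']
U=lambda x,y:((x+.5)/4.5-.5+260,(y+.5)/4.5-.5+130)
S=lambda x,y:((x+.5)/4.5-.5+70,(y+.5)/4.5-.5+150)
arc=lambda a,z=0:np.array([-125+150*np.cos(a),150*np.sin(a)])
R0=ray(t,U(100,299),14)[:2];Q0=ray(t,U(468.5,71.5),14)[:2]
R1=ray(s,S(655,237),14)[:2];Q1=ray(s,S(181,465),14)[:2]
for n,R,Q in(('top',R0,Q0),('scene',R1,Q1),('mean',(R0+R1)/2,(Q0+Q1)/2)):
  a,b=arc(-1.02),arc(1.04)
  th=np.arctan2(*(Q-R)[::-1])-np.arctan2(*(b-a)[::-1]);M=np.array([[np.cos(th),-np.sin(th)],[np.sin(th),np.cos(th)]])
  o=(R+Q)/2-M@(a+b)/2
  print(n,R.round(1),Q.round(1),'len',np.linalg.norm(Q-R),np.linalg.norm(b-a),'yaw',th,'o',o.round(1),'C',(o+M@[-125,0]).round(1))
  if n=='mean':
    for k in range(5):
      A=-.694+.347*k;print(k+1,(o+M@arc(A)).round(1),'tangent dir',round(th+A+np.pi/2,3))
    np.savez('rail.npz',th=th,o=o)
    for k in range(5):
      A=-.694+.347*k
      for r_ in (131,169):
        p=np.r_[o+M@[-125+r_*np.cos(A),r_*np.sin(A)],20];u=proj(t,p);v=proj(s,p)
        print(k+1,r_,((u-[260,130]+.5)*4.5-.5).round(),((v-[70,150]+.5)*4.5-.5).round())
for n,xy,z in(('jar',(264,96),70),('bell',(363,500),15),('cup',(593,386),85)):print(n,ray(t,U(*xy),z).round(1))
print(proj(t,[157,526,253]))
```

```text
top [565.4  67.4] [ 704.1 -149.8] len 257.6584548263826 257.18969675658104 yaw -2.583009028301105 o [593.8 -65.9] C [6.998e+02 4.000e-01]
scene [569.4  67.2] [ 701.  -148.2] len 252.44741804571657 257.18969675658104 yaw -2.603128454290811 o [593.8 -64.3] C [ 7.011e+02 -2.000e-01]
mean [567.4  67.3] [ 702.6 -149. ] len 255.04003249041057 257.18969675658104 yaw -2.592965971840813 o [593.8 -65.1] C [7.004e+02 1.000e-01]
1 [552.   21.8] tangent dir -1.716
2 [553.5 -29.9] tangent dir -1.369
3 [572.5 -78.1] tangent dir -1.022
4 [ 606.7 -117. ] tangent dir -0.675
5 [ 652.1 -141.9] tangent dir -0.328
1 131 [183. 291.] [558. 236.]
1 169 [173. 355.] [571. 186.]
2 131 [261. 290.] [467. 243.]
2 169 [273. 354.] [457. 195.]
3 131 [332. 263.] [380. 271.]
3 169 [366. 319.] [346. 229.]
4 131 [390. 213.] [303. 319.]
4 169 [440. 254.] [248. 288.]
5 131 [428. 147.] [246. 383.]
5 169 [488. 168.] [172. 368.]
jar [678.8 -17.7  70. ]
bell [450.1 -88.6  15. ]
cup [ 520.  -197.9   85. ]
[ 57.51402985 396.08942946]
```

The rail pose agrees in both views: arc centre is about (700,0), yaw about -2.593, and the projected feet match the hinge pixels within about 1 mm. I'll shut the gripper and turn so that tool -x points along tag 1's tangent.

```bash
python3 -m handwheel '[[[0,0,0],7],[[0,0,0],7],[[0,0,0],7],[[0,0,0],7],[[0,0,0],7],[[0,0,0],7]]' 1; python3 -m handwheel '[[[0,0,0],7],[[0,0,0],7],[[0,0,0],7],[[0,0,0],7],[[0,0,0],7],[[0,0,0],4.6],[[0,0,0],0]]'
cat > st.py <<'E'
from workcell import r
import numpy as np,sys
from scipy.spatial.transform import Rotation as Ro
s=r.get_state();M=Ro.from_rotvec(s['tool_rot']).as_matrix();p=s['position']
print('t',round(s['t'],2),'p',p.round(1),'-x heading',np.degrees(np.arctan2(-M[1,0],-M[0,0])).round(1),'F',s['wrist_force'].round(2),'w',round(s['gripper_width'],1))
z=np.load('rail.npz');c=z['o']+125*np.array([-np.cos(z['th']),-np.sin(z['th'])])
v=p[:2]-c;A=(np.arctan2(v[1],v[0])-z['th']+np.pi)%(2*np.pi)-np.pi
print('radius',np.linalg.norm(v).round(1),'arc angle',A.round(3),'s mm',(A*150).round(1),'tangent',np.degrees(z['th']+A+np.pi/2).round(1),'tags s',(np.array([-.694,-.347,0,.347,.694])*150).round(1))
if len(sys.argv)>3: print('to target, tool axes mm',(M.T@(np.array(sys.argv[1:4],float)-p)).round(1))
E
python3 st.py 580 140 150
```

```text
t: 0.6
position: [157.6, 526.7, 253.0]
tool_rot: [1.547, 2.734, -0.001]
wrist_force: [0.8, -0.5, 0.1]
gripper_width: 12.3
gripper_force: 0.0
t: 1.18
position: [157.6, 526.8, 253.0]
tool_rot: [2.379, 2.051, -0.001]
wrist_force: [-0.1, -0.4, -0.2]
gripper_width: 0.2
gripper_force: 0.0
t 1.18 p [157.6 526.8 253. ] -x heading -98.5 F [-0.07 -0.44 -0.2 ] w 0.2
radius 756.3 arc angle -1.319 s mm -197.8 tangent -134.1 tags s [-104.1  -52.     0.    52.   104.1]
to target, tool axes mm [-320.3  474.8  103.1]
```

```bash
python3 -m handwheel '[[[-0.02,0.0297,0.006],0],[[-0.02,0.0297,0.006],0],[[-0.02,0.0297,0.006],0],[[-0.02,0.0297,0.006],0],[[-0.02,0.0297,0.006],0],[[-0.02,0.0297,0.006],0],[[-0.02,0.0297,0.006],0],[[-0.02,0.0297,0.006],0]]'; python3 -m handwheel '[[[-0.02,0.0297,0.006],0],[[-0.02,0.0297,0.006],0],[[-0.02,0.0297,0.006],0],[[-0.02,0.0297,0.006],0],[[-0.02,0.0297,0.006],0],[[-0.02,0.0297,0.006],0],[[-0.02,0.0297,0.006],0],[[-0.02,0.0297,0.006],0]]'; python3 -m handwheel '[[[0,0,0.03],0],[[0,0,0.03],0],[[0,0,0.02],0],[[0,0,0.01],0],[[0,0,0.01],0],[[0,0,0],0],[[0,0,0],0]]'; python3 st.py 580 140 50
python3 - <<'E'
from workcell import r
import cv2
for n,a in(('scene',(100,260,130,330)),('top',(130,260,210,370))):
  i=r.get_image(n)['img'][a[0]:a[1],a[2]:a[3]]
  cv2.imwrite(f'pics/{n}1.png',cv2.resize(i,None,fx=3.9,fy=3.9,interpolation=cv2.INTER_CUBIC))
E
```

```text
t: 1.85
position: [370.8, 333.0, 205.0]
tool_rot: [-2.372, -2.06, 0.0]
wrist_force: [0.9, 0.8, -0.1]
gripper_width: -0.1
gripper_force: 0.0
t: 2.52
position: [583.0, 140.4, 156.8]
tool_rot: [-2.372, -2.059, 0.0]
wrist_force: [0.4, 0.6, 0.4]
gripper_width: 0.2
gripper_force: 0.0
t: 3.1
position: [582.3, 142.2, 57.9]
tool_rot: [2.374, 2.057, 0.001]
wrist_force: [0.2, -0.7, 0.8]
gripper_width: 0.4
gripper_force: 0.0
t 3.1 p [582.3 142.2  57.9] -x heading -98.2 F [ 0.23 -0.7   0.75] w 0.4
radius 184.8 arc angle -1.425 s mm -213.8 tangent -140.2 tags s [-104.1  -52.     0.    52.   104.1]
to target, tool axes mm [-2.5 -1.9  7.8]
```

View pics/scene1.png

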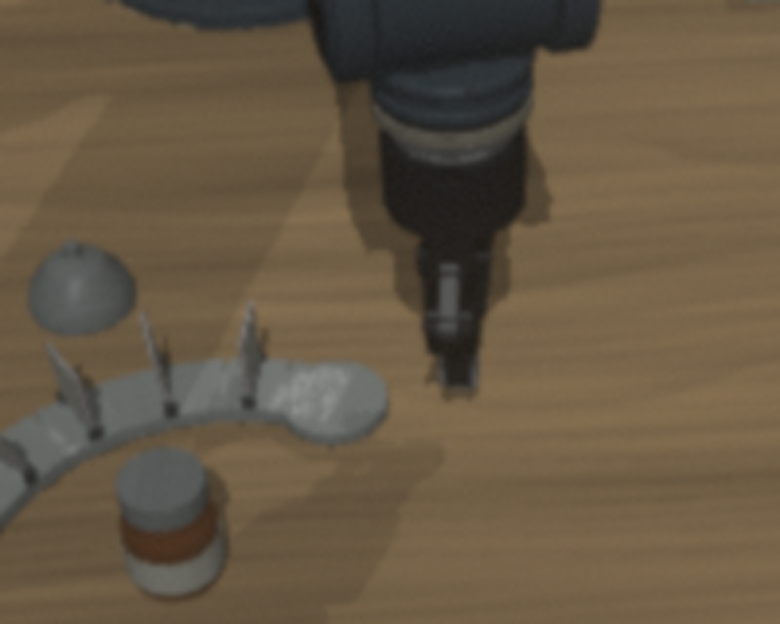

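The tip's lower edge is at crop (460,397), clear of the rail. I'll compute its height, then confirm by touching the bare counter.

```bash
python3 - <<'E'
import pickle
from h import *
s=pickle.load(open('d.pkl','rb'))['scene']
uv=(130+460.5/3.9-.5,100+397.5/3.9-.5)
for z in(20,25,30,35,40,45):print(z,ray(s,uv,z).round(1))
E
python3 -m handwheel '[[[0,0,0.01],0],[[0,0,0.01],0],[[0,0,0.005],0],[[0,0,0.003],0],[[0,0,0.0],0],[[0,0,0.0],0]]'; python3 st.py
```

```text
20 [579.4 140.8  20. ]
25 [584.8 140.5  25. ]
30 [590.1 140.3  30. ]
35 [595.4 140.   35. ]
40 [600.7 139.8  40. ]
45 [606.  139.5  45. ]
t: 3.7
position: [581.9, 141.9, 29.1]
tool_rot: [-2.375, -2.056, 0.001]
wrist_force: [-0.1, -0.2, 0.1]
gripper_width: -0.0
gripper_force: 0.0
t 3.7 p [581.9 141.9  29.1] -x heading -98.3 F [-0.08 -0.21  0.12] w -0.0
radius 184.9 arc angle -1.423 s mm -213.5 tangent -140.1 tags s [-104.1  -52.     0.    52.   104.1]
```

```bash
python3 -m handwheel '[[[0,0,0.003],0],[[0,0,0.002],0],[[0,0,0],0],[[0,0,0],0]]'; for i in 1 2 3; do python3 -m handwheel '[[[0,0,0.001],0],[[0,0,0],0],[[0,0,0],0]]' | grep -E "position|force"; done
```

```text
t: 4.03
position: [582.0, 141.9, 24.3]
tool_rot: [-2.376, -2.056, 0.0]
wrist_force: [0.4, 0.1, -0.3]
gripper_width: 0.1
gripper_force: 0.0
position: [582.0, 141.9, 23.3]
wrist_force: [0.4, 0.3, -0.1]
gripper_force: 0.0
position: [581.9, 141.9, 22.2]
wrist_force: [-0.1, 0.4, -0.3]
gripper_force: 0.0
position: [582.1, 141.9, 22.1]
wrist_force: [-3.1, -0.6, 9.6]
gripper_force: 4.8
```

The counter touch gives tip = TCP z − 22.1 mm, and contact stiffness is about 10 N/mm. So a flat tag (21.5 mm) means TCP z of about 43.7–44. I'll raise and move above the round end, behind tag 1.

```bash
python3 -m handwheel '[[[0,0,-0.02],0],[[0,0,-0.03],0],[[0,0,-0.03],0],[[0,0,0],0]]'; python3 st.py 556 50 74
```

```text
t: 5.12
position: [584.5, 142.4, 106.7]
tool_rot: [2.372, 2.053, 0.011]
wrist_force: [0.6, 0.0, 0.7]
gripper_width: 0.2
gripper_force: 0.0
t 5.12 p [584.5 142.4 106.7] -x heading -98.3 F [0.64 0.01 0.65] w 0.2
radius 183.6 arc angle -1.436 s mm -215.4 tangent -140.8 tags s [-104.1  -52.     0.    52.   104.1]
to target, tool axes mm [-95.6 -15.2  32.4]
```

```bash
python3 -m handwheel '[[[-0.025,-0.004,0],0],[[-0.025,-0.004,0],0],[[-0.022,-0.003,0],0],[[-0.015,-0.002,0],0],[[-0.006,0,0.008],0],[[0,0,0.01],0],[[0,0,0.006],0],[[0,0,0],0]]'; python3 -m handwheel '[[[0,0,0],0]]' >/dev/null;  python3 st.py 554.7 40.6 74.1
```

```text
t: 5.78
position: [555.0, 52.5, 75.2]
tool_rot: [-2.374, -2.055, 0.003]
wrist_force: [-0.4, 1.3, 0.8]
gripper_width: -0.1
gripper_force: 0.0
t 5.87 p [555.6  52.6  76.5] -x heading -98.2 F [ 0.99 -0.49  0.62] w 0.1
radius 154.1 arc angle -0.896 s mm -134.5 tangent -109.9 tags s [-104.1  -52.     0.    52.   104.1]
to target, tool axes mm [-12.    0.8   2.4]
```

Next comes tag 1: approach, then the first half of the fold.

```bash
python3 -m handwheel '[[[-0.006,0.0005,0.001],0],[[-0.006,0,0.001],0],[[-0.004,0,0],0],[[-0.0025,0,0],0],[[0,0,0],0],[[0,0,0],0]]'; python3 st.py 552.2 23.3 74
```

```text
t: 6.37
position: [553.6, 33.2, 75.5]
tool_rot: [2.376, 2.055, 0.0]
wrist_force: [0.0, 0.4, 0.4]
gripper_width: -0.1
gripper_force: 0.0
t 6.37 p [553.6  33.2  75.5] -x heading -98.3 F [0.01 0.42 0.38] w -0.1
radius 150.5 arc angle -0.77 s mm -115.6 tangent -102.7 tags s [-104.1  -52.     0.    52.   104.1]
to target, tool axes mm [-10.    0.    1.5]
```

```bash
python3 -m handwheel '[[[-0.0042,0,0.0005],0],[[-0.0042,0,0.0005],0],[[-0.004,0,0.0014],0],[[-0.004,0,0.0014],0],[[-0.0035,0,0.0024],0],[[-0.0035,0,0.0024],0]]'; python3 -m handwheel '[[[-0.0027,0,0.0032],0],[[-0.0027,0,0.0032],0],[[-0.0017,0,0.0038],0],[[-0.0017,0,0.0038],0],[[-0.0008,0,0.0035],0],[[-0.0008,0,0.0035],0],[[0,0,0],0],[[0,0,0],0]]'; python3 st.py
```

```text
t: 6.87
position: [550.1, 9.8, 66.5]
tool_rot: [2.376, 2.055, 0.0]
wrist_force: [0.5, -0.6, -0.9]
gripper_width: -0.3
gripper_force: 0.2
t: 7.53
position: [548.6, 0.0, 45.4]
tool_rot: [-2.375, -2.056, 0.001]
wrist_force: [0.3, -0.1, 0.6]
gripper_width: -0.2
gripper_force: 0.0
t 7.53 p [548.6   0.   45.4] -x heading -98.3 F [ 0.3  -0.15  0.62] w -0.2
radius 151.9 arc angle -0.548 s mm -82.2 tangent -90.0 tags s [-104.1  -52.     0.    52.   104.1]
```

```bash
python3 -m handwheel '[[[0,0,0.001],0],[[0,0,0.0006],0],[[0,0,0],0],[[0,0,0],0]]'; python3 st.py
python3 - <<'E'
from workcell import r
import cv2
i=r.get_image('scene')['img'][150:270,70:240]
cv2.imwrite('pics/s2.png',cv2.resize(i,None,fx=4.5,fy=4.5,interpolation=cv2.INTER_CUBIC))
E
```

```text
t: 7.87
position: [548.7, 0.0, 44.1]
tool_rot: [-2.376, -2.056, -0.0]
wrist_force: [0.0, 0.5, -0.6]
gripper_width: 0.1
gripper_force: 0.0
t 7.87 p [548.7   0.   44.1] -x heading -98.3 F [ 0.03  0.46 -0.62] w 0.1
radius 151.7 arc angle -0.548 s mm -82.2 tangent -90.0 tags s [-104.1  -52.     0.    52.   104.1]
```

View pics/s2.png

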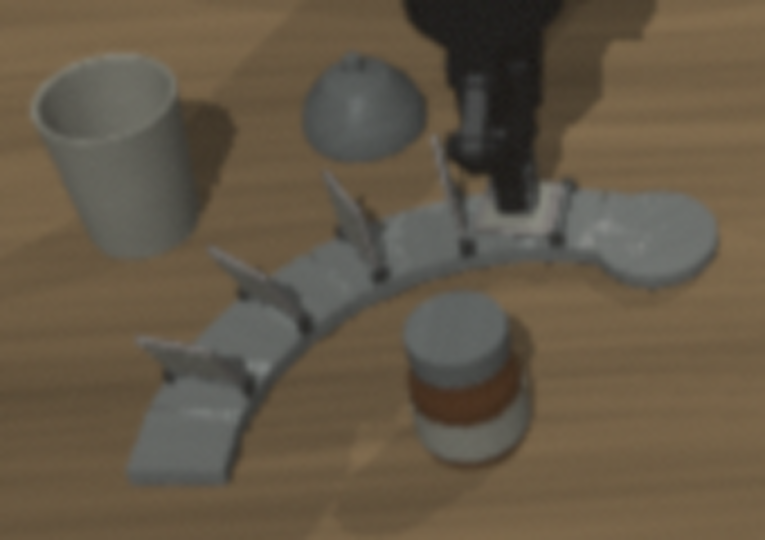

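Tag 1 lies flat (white plate at (520,215)), tag 2 is still upright, and the rail hasn't moved. I'll give a final 0.3 mm, lift, turn about 20°, and step up to tag 2.

```bash
python3 -m handwheel '[[[0,0,0.0003],0],[[0,0,0],0],[[0,0,-0.008],0],[[0,0,-0.012],0],[[0,0,-0.01],-6.6],[[0,0,0],-6.6],[[0,0,0],-6.6],[[0,0,0],0]]'; python3 -m handwheel '[[[0,0,0],0],[[0,0,0],0]]' >/dev/null; python3 st.py 549.7 -11.3 74.5
```

```text
t: 8.58
position: [549.1, -0.1, 75.2]
tool_rot: [1.98, 2.438, 0.001]
wrist_force: [0.1, 0.2, 0.8]
gripper_width: -0.4
gripper_force: 0.0
t 8.75 p [548.8  -0.   74.3] -x heading -78.7 F [ 0.68  0.51 -1.11] w -0.1
radius 151.6 arc angle -0.548 s mm -82.2 tangent -89.9 tags s [-104.1  -52.     0.    52.   104.1]
to target, tool axes mm [-11.2  -1.3  -0.2]
```

```bash
python3 -m handwheel '[[[-0.005,-0.0013,0],0],[[-0.005,0,0],0],[[-0.005,0,0],0],[[-0.0027,0,0],0],[[-0.0042,0,0.0005],0],[[-0.0042,0,0.0005],0],[[-0.004,0,0.0014],0],[[-0.004,0,0.0014],0]]'; python3 -m handwheel '[[[-0.0035,0,0.0024],0],[[-0.0035,0,0.0024],0],[[-0.0027,0,0.0032],0],[[-0.0027,0,0.0032],0],[[-0.0017,0,0.0038],0],[[-0.0017,0,0.0038],0],[[-0.0008,0,0.0035],0],[[-0.0008,0,0.003],0]]';python3 -m handwheel '[[[0,0,0],0],[[0,0,0],0]]' >/dev/null; python3 st.py 557.9 -51.5 43.8
```

```text
t: 9.42
position: [554.3, -34.2, 69.9]
tool_rot: [-1.987, -2.433, -0.0]
wrist_force: [0.7, 0.5, 0.3]
gripper_width: 0.1
gripper_force: 0.2
t: 10.08
position: [557.6, -50.8, 44.2]
tool_rot: [-1.987, -2.433, 0.0]
wrist_force: [-1.1, 0.4, -0.4]
gripper_width: 0.1
gripper_force: 0.2
t 10.25 p [557.6 -50.7  44.4] -x heading -78.5 F [ 0.17 -0.18  0.04] w 0.3
radius 151.6 arc angle -0.207 s mm -31.0 tangent -70.4 tags s [-104.1  -52.     0.    52.   104.1]
to target, tool axes mm [-0.8  0.1  0.6]
```

```bash
python3 -m handwheel '[[[0,0,0.0006],0],[[0,0,0],0],[[0,0,-0.008],0],[[0,0,-0.012],0],[[0,0,-0.01],-6.6],[[0,0,0],-6.6],[[0,0,0],-6.8],[[0,0,0],0]]'; python3 -m handwheel '[[[0,0,0],0],[[0,0,0],0]]' >/dev/null; python3 st.py 562.6 -61.9 74
```

```text
t: 10.92
position: [558.2, -50.8, 75.6]
tool_rot: [1.526, 2.744, 0.001]
wrist_force: [0.7, 0.1, 0.1]
gripper_width: -0.1
gripper_force: 0.0
t 11.08 p [557.9 -50.8  74.7] -x heading -58.7 F [-0.12  0.06 -0.73] w 0.0
radius 151.4 arc angle -0.206 s mm -30.9 tangent -70.4 tags s [-104.1  -52.     0.    52.   104.1]
to target, tool axes mm [-12.   -1.7   0.7]
```

```bash
python3 -m handwheel '[[[-0.005,-0.0016,0],0],[[-0.005,0,0],0],[[-0.005,0,0],0],[[-0.0035,0,0],0],[[-0.0042,0,0.0005],0],[[-0.0042,0,0.0005],0],[[-0.004,0,0.0014],0],[[-0.004,0,0.0014],0]]'; python3 -m handwheel '[[[-0.0035,0,0.0024],0],[[-0.0035,0,0.0024],0],[[-0.0027,0,0.0032],0],[[-0.0027,0,0.0032],0],[[-0.0017,0,0.0038],0],[[-0.0017,0,0.0038],0],[[-0.0008,0,0.0035],0],[[-0.0008,0,0.003],0]]';python3 -m handwheel '[[[0,0,0],0],[[0,0,0],0]]' >/dev/null; python3 st.py 584 -96.9 43.8
```

```text
t: 11.75
position: [574.8, -81.7, 70.1]
tool_rot: [-1.534, -2.741, 0.0]
wrist_force: [-0.9, 0.6, 0.0]
gripper_width: -0.2
gripper_force: 0.2
t: 12.42
position: [583.6, -96.2, 44.5]
tool_rot: [-1.534, -2.741, 0.0]
wrist_force: [0.5, 0.5, 1.3]
gripper_width: 0.0
gripper_force: 0.2
t 12.58 p [583.6 -96.1  44.8] -x heading -58.5 F [-0.62 -0.65 -0.13] w -0.1
radius 151.4 arc angle 0.14 s mm 21.0 tangent -50.5 tags s [-104.1  -52.     0.    52.   104.1]
to target, tool axes mm [-0.9 -0.   1. ]
```

```bash
python3 -m handwheel '[[[0,0,0.0009],0],[[0,0,0],0],[[0,0,-0.008],0],[[0,0,-0.012],0],[[0,0,-0.01],-6.7],[[0,0,0],-6.7],[[0,0,0],-6.7],[[0,0,0],0]]'; python3 -m handwheel '[[[0,0,0],0],[[0,0,0],0]]' >/dev/null; python3 st.py 591.9 -105.1 74
```

```text
t: 13.25
position: [584.2, -96.3, 75.6]
tool_rot: [1.024, 2.968, 0.0]
wrist_force: [-0.3, 0.1, 0.1]
gripper_width: 0.4
gripper_force: 0.0
t 13.42 p [583.9 -96.2  74.6] -x heading -38.6 F [ 0.18 -0.19  0.01] w -0.0
radius 151.2 arc angle 0.142 s mm 21.3 tangent -50.4 tags s [-104.1  -52.     0.    52.   104.1]
to target, tool axes mm [-11.8  -1.9   0.6]
```

```bash
python3 -m handwheel '[[[-0.005,-0.0017,0],0],[[-0.005,0,0],0],[[-0.005,0,0],0],[[-0.0035,0,0],0],[[-0.0042,0,0.0005],0],[[-0.0042,0,0.0005],0],[[-0.004,0,0.0014],0],[[-0.004,0,0.0014],0]]'; python3 -m handwheel '[[[-0.0035,0,0.0024],0],[[-0.0035,0,0.0024],0],[[-0.0027,0,0.0032],0],[[-0.0027,0,0.0032],0],[[-0.0017,0,0.0038],0],[[-0.0017,0,0.0038],0],[[-0.0008,0,0.0035],0],[[-0.0008,0,0.003],0]]';python3 -m handwheel '[[[0,0,0],0],[[0,0,0],0]]' >/dev/null; python3 st.py 623.9 -130.8 43.8
```

```text
t: 14.08
position: [610.3, -119.4, 70.1]
tool_rot: [-1.032, -2.967, -0.0]
wrist_force: [-1.0, 0.4, 1.1]
gripper_width: -0.2
gripper_force: 0.2
t: 14.75
position: [623.6, -130.0, 44.5]
tool_rot: [-1.032, -2.967, 0.0]
wrist_force: [-0.2, 0.7, 0.2]
gripper_width: 0.1
gripper_force: 0.2
t 14.92 p [ 623.5 -129.9   44.8] -x heading -38.4 F [-0.44  0.05  0.67] w 0.1
radius 151.1 arc angle 0.488 s mm 73.2 tangent -30.6 tags s [-104.1  -52.     0.    52.   104.1]
to target, tool axes mm [-0.8 -0.5  1. ]
```

```bash
python3 -m handwheel '[[[0,0,0.0009],0],[[0,0,0],0],[[0,0,-0.008],0],[[0,0,-0.012],0],[[0,0,-0.01],-6.7],[[0,0,0],-6.7],[[0,0,0],-6.7],[[0,0,0],0]]'; python3 -m handwheel '[[[0,0,0],0],[[0,0,0],0]]' >/dev/null; python3 st.py 634.1 -135.8 74
```

```text
t: 15.58
position: [624.1, -130.1, 75.7]
tool_rot: [0.49, 3.101, -0.0]
wrist_force: [0.3, -0.1, -0.4]
gripper_width: 0.1
gripper_force: 0.0
t 15.75 p [ 623.8 -130.    74.7] -x heading -18.5 F [-0.51 -0.66 -0.26] w -0.1
radius 151.0 arc angle 0.49 s mm 73.5 tangent -30.5 tags s [-104.1  -52.     0.    52.   104.1]
to target, tool axes mm [-11.6  -2.2   0.7]
```

```bash
python3 -m handwheel '[[[-0.005,-0.002,0],0],[[-0.005,0,0],0],[[-0.005,0,0],0],[[-0.0035,0,0],0],[[-0.0042,0,0.0005],0],[[-0.0042,0,0.0005],0],[[-0.004,0,0.0014],0],[[-0.004,0,0.0014],0]]'; python3 -m handwheel '[[[-0.0035,0,0.0024],0],[[-0.0035,0,0.0024],0],[[-0.0027,0,0.0032],0],[[-0.0027,0,0.0032],0],[[-0.0017,0,0.0038],0],[[-0.0017,0,0.0038],0],[[-0.0008,0,0.0035],0],[[-0.0008,0,0.003],0]]';python3 -m handwheel '[[[0,0,0],0],[[0,0,0],0]]' >/dev/null; python3 st.py 672.9 -149 43.8
```

```text
t: 16.42
position: [656.5, -142.9, 70.1]
tool_rot: [-0.499, -3.102, -0.0]
wrist_force: [-0.0, -0.1, -0.9]
gripper_width: 0.1
gripper_force: 0.2
t: 17.08
position: [672.6, -148.2, 44.4]
tool_rot: [-0.498, -3.101, -0.0]
wrist_force: [-0.0, 1.0, 0.6]
gripper_width: 0.0
gripper_force: 0.2
t 17.25 p [ 672.6 -148.2   44.7] -x heading -18.3 F [-0.16  0.08 -0.34] w -0.3
radius 150.9 arc angle 0.836 s mm 125.4 tangent -10.6 tags s [-104.1  -52.     0.    52.   104.1]
to target, tool axes mm [-0.6 -0.6  0.9]
```

```bash
python3 -m handwheel '[[[0,0,0.0009],0],[[0,0,0],0],[[0,0,-0.01],0],[[0,0,-0.02],0],[[0,0,-0.03],0],[[0,0,-0.04],0],[[0,0,-0.04],0],[[0,0,0],0]]';python3 -m handwheel '[[[0,0,-0.04],0],[[0,0,-0.03],0],[[0,0,0],0],[[0,0,0],0]]' >/dev/null
python3 - <<'E'
from workcell import r
import cv2
for n,a in(('scene',(150,265,70,240)),('top',(130,260,260,420))):
  i=r.get_image(n)['img'][a[0]:a[1],a[2]:a[3]]
  cv2.imwrite(f'pics/{n}3.png',cv2.resize(i,None,fx=4.5,fy=4.5,interpolation=cv2.INTER_CUBIC))
E
```

```text
t: 17.92
position: [675.8, -149.1, 194.1]
tool_rot: [0.496, 3.089, -0.003]
wrist_force: [0.6, -0.0, 0.5]
gripper_width: -0.0
gripper_force: 0.0
```

View pics/scene3.png

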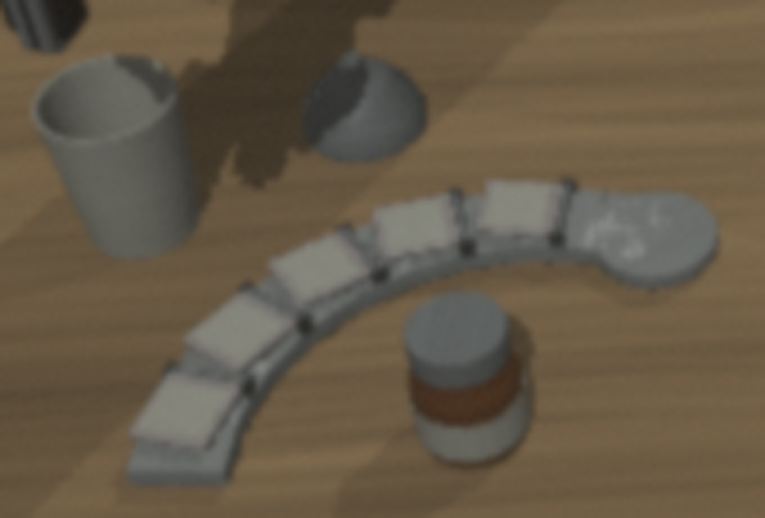

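View pics/top3.png

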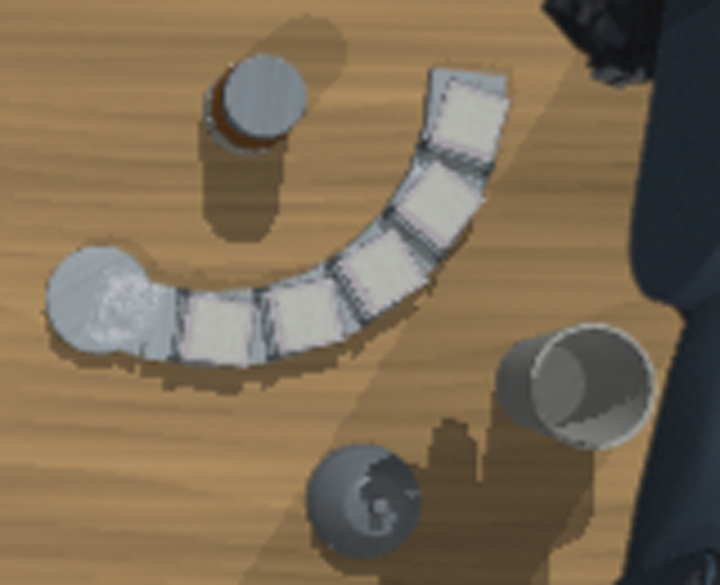

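All five plates are white and down, and everything else is in its place: disc at (100,299), end corners at (430,68) and (507,75), as before. I'll check flatness by comparing the far-edge corners with the predictions for flat and 10° raised.

```bash
python3 - <<'E'
import pickle
from h import *
s=pickle.load(open('d.pkl','rb'))['scene'];z=np.load('rail.npz');th=z['th'];c=z['o']-125*np.array([np.cos(th),np.sin(th)])
for k in range(5):
  A=th-.694+.347*k;e=np.array([np.cos(A),np.sin(A)]);t=np.array([-e[1],e[0]])
  for g in(90,80):
    q=np.radians(g);print(k+1,g,*[((proj(s,np.r_[c+e*r_+t*42*np.sin(q),21+42*np.cos(q)])-[70,150]+.5)*4.5-.5).round() for r_ in(131,169)])
E
python3 st.py
```

```text
1 90 [475. 231.] [490. 181.]
1 80 [475. 221.] [489. 171.]
2 90 [383. 258.] [374. 209.]
2 80 [382. 248.] [373. 198.]
3 90 [301. 306.] [268. 262.]
3 80 [299. 295.] [266. 251.]
4 90 [238. 371.] [182. 338.]
4 80 [235. 360.] [179. 327.]
5 90 [203. 448.] [127. 433.]
5 80 [200. 436.] [123. 421.]
t 18.35 p [ 672.3 -148.1  253.5] -x heading -18.3 F [ 0.23 -0.66  0.12] w -0.1
radius 150.9 arc angle 0.835 s mm 125.2 tangent -10.7 tags s [-104.1  -52.     0.    52.   104.1]
```

```bash
python3 -c "
from workcell import r
print(r.finish_job())"
```

```text
the job is handed in; nothing more can be done
None
```

All five tags are folded down in order from the round end to the square end and the job is handed in at about 18 s; the final pictures show the rail, jar, cup and bell unmoved, with each tag flat to within a few degrees, and the bottle, out of those crops, was never approached.

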